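# Sweep the loose bottle caps into the collecting bay

### The arm

A 6-joint arm with a two-finger parallel gripper is mounted at the origin on a cart in front of the work surface, level with it; the furniture and walls round the work are solid. World frame = base frame: x ahead of the robot, y to its left, z up, the work surface at z = 0. Lengths are in m, angles in rad, forces in N, time in s.
With the tool pointing down it reaches from about 0.375 to 0.975 m from the base axis. Payload 3.8 kg.
Tool frame: the origin (TCP) lies midway between the tips of the shut fingers; the grasp point (between the pads) lies 19 mm behind it; z points along the fingers, y is the direction in which the jaws open and shut (so a half turn about z gives the same grasp; the last joint's range is limited). The gripper opens to 85 mm and grips with 20 to 120 N. Pads are 22 mm wide; open, the fingers measure 114 mm over their backs; the gripper's body (76 mm by 85 mm) begins 54 mm behind the grasp point. The pads swing forward as they close: fully open they stand 13 mm farther back than shut.
Start: joints at [-1.275, 0.264, 1.604, -0, 1.274, -0.037], TCP at [0.221, -0.638, 0.231] pointing down, gripper open.
Joint ranges: [-2.63, 2.63], [-0.94, 2.18], [0.31, 2.57], [-1.31, 4.45], [0, 2.66], [-2.55, 2.55]. Speed limits (rad/s): [2.57, 2.57, 3.14, 3.14, 3.14, 3.14].

### API

Orientations are given as a rotation vector (axis times angle).
In Python, from workcell import bot gives the robot as it stands.
- The arm moves only by the tool drive_tool, never from a script. Its argument "deltas" is a list of rows, each an object with "hand": the opening, from 0 (shut) to 1 (fully open); "offset": the shift along the world's x, y, z in cm, a list of three; "angular": the turn, a rotation vector about the world's x, y, z in degrees, a list of three. A call has 1 to 8 rows; each row is the pose to reach, as a shift and turn from the pose commanded when the call began; what a row does not reach only later rows make up. A row lasts 1/8 s, in which the tool goes at most 62.5 mm and 10.7 degrees, less where a joint would pass 70% of its speed; a pose out of reach is approached as far as the arm can. A call with a gripper value outside its range is refused whole. The fingers move at their own pace and stop on an object; "force" is the grip in N (left out, the last holds). Time passes only in rows, so rows that repeat a pose let the fingers close. It gives the time, the measured TCP pose, the force and the opening at its end, in the units of the state.
- bot.read_state(): the state, without advancing time (a new reading comes with each control period).
- bot.read_camera(name): name is "scene" or "top" or "wrist"; returns a dict with "frame" (384x512x3 uint8, blue, green, red), "mtx" (3x3 intrinsics, pixels), "R" (3x3) and "t" (3): a world point X has camera coordinates R X + t. Camera axes: x right, y down, z forward; pixel columns grow to the right and rows downward; lengths in m; the calibration is good to about 2 mm. The wrist camera is an equidistant fisheye: a pixel r from the principal point sees the ray r / f radians off the axis. A picture is of the moment at which its call begins. There is no depth.
- bot.finish_job(): hands the job in, once; it reports no verdict.
The state is a dict: "time": time; "q": joint angles; "joint_vel": joint speeds; "joint_torque": joint torques, N m; "tool_pos": TCP position; "tcp_rot": TCP orientation; "wrist_force": force on the tool from outside, world axes, zero at the start; "torque": the same for the moment, N m; "width": opening from 0.0 (shut) to 1.0 (fully open).
Only numpy, scipy, OpenCV 4.12 (cv2) and the standard library are available. Lean on these libraries where they do the work, as an engineer would, in place of code of your own. Each camera call takes 0.05 s, during which the arm holds its last target. There are 200 camera calls.

### The job

Clear the bench: with your fingertips, sweep the red, the blue and the green bottle cap along the bench top, through the open side of the three-sided metal bay, until all three lie flat and completely inside it. Push them gently - no pinching, lifting, tipping over or flicking - and leave the timer, the roll of tape, the vial, the specimen cup and the reagent bottle where they stand.

Things in the scene. Friction and masses are not known exactly. Their poses are not given: they have to be found in the camera images.
- bay: Fixed three-sided bay: aluminium walls 30 mm high, 5 mm thick, round a black floor flush with the bench (no step, lip or roof). Inside 150 mm wide (its x), 110 mm deep (its y). Origin: centre of its floor; its +y points out of the open side (at y = +55 mm; back wall at y = -55, side walls at x = +-75; wall ends 8 mm across). At yaw 0 it opens to the robot's left; yaw varies by 0.25 rad.
- cap_red: Red plastic bottle cap lying closed side up on the bench: a ribbed disc 40 mm in diameter, 18 mm high, about 20 g; slides freely. Origin: centre of its underside (on the bench, z = 0); z up, its yaw means nothing.
- cap_blue: Blue plastic bottle cap lying closed side up on the bench: a ribbed disc 40 mm in diameter, 18 mm high, about 20 g; slides freely. Origin: centre of its underside (on the bench, z = 0); z up, its yaw means nothing.
- cap_green: Green plastic bottle cap lying closed side up on the bench: a ribbed disc 40 mm in diameter, 18 mm high, about 20 g; slides freely. Origin: centre of its underside (on the bench, z = 0); z up, its yaw means nothing.
- timer: Bystander: white bench timer, 68 x 68 x 20 mm, flat on the bench, left of the caps and behind the tape. Origin: centre of its underside.
- tape_roll: Bystander: roll of beige tape, 98 mm across, 25 mm high, lying flat on the bench left of the caps. Origin: centre of its underside.
- vial: Bystander: small standing vial with green cap, 14 mm in diameter, 46 mm high, easily knocked over, beyond the caps. Origin: centre of its underside.
- cup: Bystander: specimen cup with red lid, 72 mm in diameter, 76 mm high, towards the back of the bench. Origin: centre of its underside.
- bottle: Bystander: reagent bottle with blue cap, 68 mm in diameter, 140 mm high, towards the back of the bench. Origin: centre of its underside.

How it is judged:
By the outcome, as a careful person would: the job done as asked, in the order asked, and still so for the second after the job is handed in, with the robot touching nothing.
It also fails if it takes over 72 s, if anything falls off the work surface, if the arm or the gripper's body presses on something with over 40 N, if the wrist force passes 120 N, or if a joint passes its speed limit or range.

## Working session

There is one attempt and no reset: what is moved stays moved. The work goes in short steps, Python scripts to look and compute and a tool call to move; the robot and the scene stay as the last step left them, time stands still between calls to the robot, and variables do not carry over. Pictures are saved under pics/ and viewed, about 8 in all and at most 12, crops included, and the job is handed in when it is done.

Besides the shell and the picture viewer there is one more tool, called after "Request:" as name(argument=value, ...) on one line, values as JSON. drive_tool: Moves the arm, as the interface text tells. Its arguments: {"type":"object","properties":{"deltas":{"type":"array"},"force":{"type":"number"}},"required":["deltas"]}

```bash
mkdir -p pics
python3 - <<'E'
from workcell import bot
import cv2,numpy as np
s=bot.read_state();print(s)
for n in("top","scene"):
    c=bot.read_camera(n);cv2.imwrite(f"pics/{n}0.png",c["frame"]);np.savez(f"{n}0.npz",**c)
    print(n,c["mtx"].tolist(),c["R"].round(3).tolist(),c["t"])
E
```

```text
{'time': 0.0, 'q': array([-1.27492703e+00,  2.64782468e-01,  1.60541420e+00, -2.83270542e-05,
        1.27370930e+00, -3.69029773e-02]), 'joint_vel': array([-0.00130774, -0.00238525,  0.00060767,  0.00064261,  0.00069235,
        0.00041647]), 'joint_torque': array([-3.61370454e-03, -5.15122426e+01, -3.67316365e+01, -2.52284481e-04,
        1.32242020e-02, -2.73606481e-06]), 'tool_pos': array([ 0.22026542, -0.63725058,  0.22992058]), 'tcp_rot': array([-3.09594540e+00, -5.19942483e-01,  5.10996894e-04]), 'wrist_force': array([ 0.48672534, -0.34311829, -0.60812143]), 'torque': array([-0.00799514, -0.02957121,  0.02644861]), 'width': 0.9997260794137603}
top [[369.0321220023059, 0.0, 256.66887858196674], [0.0, 369.0321220023059, 185.90322878829485], [0.0, 0.0, 1.0]] [[-0.027, -1.0, -0.003], [-0.995, 0.027, -0.094], [0.095, 0.0, -0.996]] [0.08875015 0.5879097  1.10654073]
scene [[493.53767083107425, 0.0, 261.0943289442691], [0.0, 493.53767083107425, 194.30618676883475], [0.0, 0.0, 1.0]] [[-0.596, -0.803, 0.005], [-0.548, 0.403, -0.733], [0.587, -0.44, -0.68]] [0.38796801 0.33701762 0.87356158]
```

View pics/top0.png

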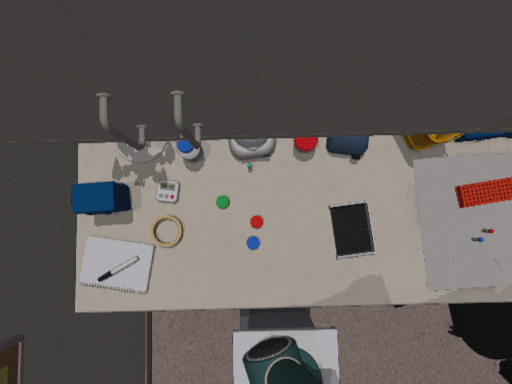

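View pics/scene0.png

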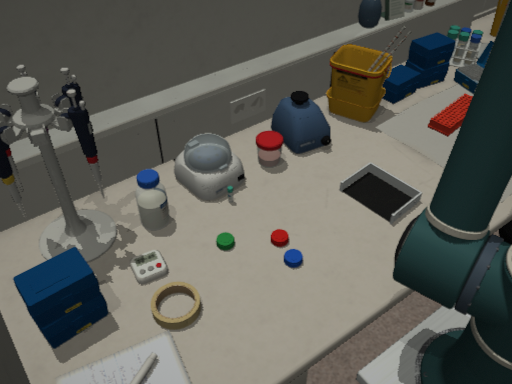

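The top view shows green at (222,202), red at (257,222) and blue at (253,243). The bay is at (352,230) and opens to the left of the image. The vial is at (250,168).

```bash
cat > h.py <<'E'
import cv2,numpy as np
def cast(c,px,z):
    px=np.atleast_2d(px).astype(float)
    d=np.c_[px,np.ones(len(px))]@np.linalg.inv(c["mtx"]).T@c["R"]
    o=-c["R"].T@c["t"]
    return o+d*((z-o[2])/d[:,2])[:,None]
def caps(c,z=.018):
    h=cv2.cvtColor(c["frame"],cv2.COLOR_BGR2HSV);out={}
    for n,ranges in dict(red=[(0,6),(174,180)],blue=[(105,125)],green=[(60,85)]).items():
        m=sum(cv2.inRange(h,(a,150,80),(b,255,255)) for a,b in ranges)
        k,l,st,ce=cv2.connectedComponentsWithStats(m)
        out[n]=[(ce[i].round(1).tolist(),int(st[i,4]),cast(c,ce[i],z)[0,:2].round(4).tolist()) for i in range(1,k) if 25<st[i,4]<700]
    return out
E
python3 - <<'E'
from h import *
for n in("top","scene"):
    c=dict(np.load(n+"0.npz"))
    print(n)
    for k,v in caps(c,.016).items():
        for x in v: print(k,x)
c=dict(np.load("top0.npz"))
cv2.imwrite("pics/crop1.png",cv2.resize(c["frame"][190:270,310:390],None,fx=7,fy=7,interpolation=cv2.INTER_CUBIC))
h=cv2.cvtColor(c["frame"],cv2.COLOR_BGR2GRAY)[190:270,315:390]
k,l,st,ce=cv2.connectedComponentsWithStats((h<45).astype(np.uint8))
i=1+st[1:,4].argmax()
b=cv2.boxPoints(cv2.minAreaRect(np.argwhere(l==i)[:,::-1].astype(np.float32)))+[315,190]
print(st[i],b,cast(c,b,0),cast(c,b,0).mean(0))
E
```

```text
top
red ([305.6, 142.7], 274, [0.7233, -0.0843])
red ([458.1, 196.8], 35, [0.5405, -0.5491])
red ([256.4, 221.4], 119, [0.4814, 0.0766])
blue ([473.0, 134.7], 32, [0.7344, -0.611])
blue ([490.6, 133.6], 33, [0.7363, -0.6666])
blue ([184.1, 145.8], 133, [0.7239, 0.2974])
blue ([252.7, 242.4], 118, [0.4178, 0.0899])
green ([222.4, 201.6], 112, [0.5454, 0.1802])
scene
red ([269.1, 139.0], 373, [0.7829, -0.1262])
red ([278.9, 236.1], 192, [0.4792, 0.0773])
blue ([466.1, 29.4], 30, [0.8958, -1.1662])
blue ([475.7, 35.7], 35, [0.8401, -1.1493])
blue ([146.8, 176.3], 244, [0.8407, 0.2216])
blue ([292.8, 255.8], 196, [0.416, 0.0888])
green ([452.8, 31.4], 29, [0.9146, -1.1097])
green ([464.2, 33.6], 31, [0.8771, -1.1293])
green ([224.8, 238.9], 168, [0.5443, 0.18])
[  16   14   40   51 1614] [[330.09247875 207.60115242]
 [364.05780029 202.37571907]
 [371.35259628 249.79190826]
 [337.3872757  255.01734161]] [[ 0.51830884 -0.15506546  0.        ]
 [ 0.53180085 -0.26218056  0.        ]
 [ 0.38447831 -0.27678439  0.        ]
 [ 0.37130629 -0.17094199  0.        ]] [ 0.45147357 -0.2162431   0.        ]
```

View pics/crop1.png

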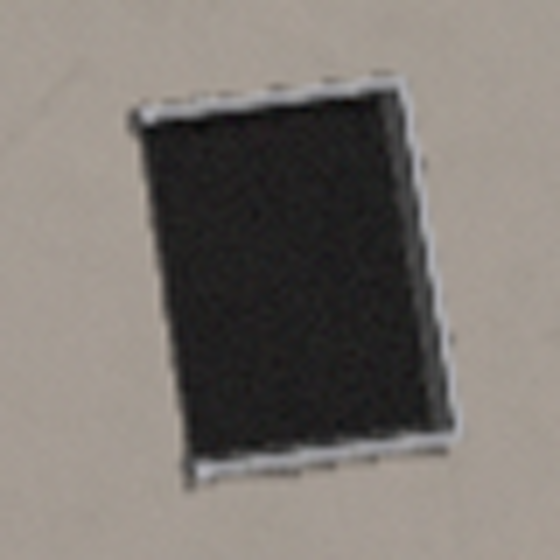

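Request:
drive_tool(deltas=[{"hand": 0.19, "offset": [4, 4, 0], "angular": [0, 0, 9]}, {"hand": 0.19, "offset": [8, 8.5, 0], "angular": [0, 0, 18]}, {"hand": 0.19, "offset": [12, 13, 0], "angular": [0, 0, 27]}, {"hand": 0.19, "offset": [15, 18, 0], "angular": [0, 0, 36]}, {"hand": 0.19, "offset": [18, 23, 0], "angular": [0, 0, 45]}, {"hand": 0.19, "offset": [20, 28.5, 0], "angular": [0, 0, 55]}, {"hand": 0.19, "offset": [22, 34, -2], "angular": [0, 0, 65]}, {"hand": 0.19, "offset": [23, 39.5, -4], "angular": [0, 0, 74]}])

```text
time: 1.1
tool_pos: [0.4512, -0.2411, 0.1909]
tcp_rot: [2.154, 2.285, 0.001]
wrist_force: [0.2, 0.7, -0.5]
width: 0.19
```

Request:
drive_tool(deltas=[{"hand": 0.19, "offset": [0.5, 6, -1], "angular": [0, 0, 0]}, {"hand": 0.19, "offset": [1, 12, -2], "angular": [0, 0, 0]}, {"hand": 0.19, "offset": [1.5, 18, -3], "angular": [0, 0, 0]}, {"hand": 0.19, "offset": [2, 24, -4], "angular": [0, 0, 0]}, {"hand": 0.19, "offset": [2.5, 30, -6], "angular": [0, 0, 0]}, {"hand": 0.19, "offset": [2.7, 36.5, -8], "angular": [0, 0, 0]}, {"hand": 0.19, "offset": [2.7, 36.5, -8], "angular": [0, 0, 0]}, {"hand": 0.19, "offset": [2.7, 36.5, -8], "angular": [0, 0, 0]}])

```text
time: 2.1
tool_pos: [0.477, 0.1221, 0.1108]
tcp_rot: [-2.159, -2.282, 0.002]
wrist_force: [-0.4, -0.9, 0.3]
width: 0.187
```

Run:
```python
from workcell import bot
from h import *
from scipy.spatial.transform import Rotation as R
s=bot.read_state();m=R.from_rotvec(s["tcp_rot"]).as_matrix();print(s["time"],s["tool_pos"],m.round(3).tolist(),s["width"],s["wrist_force"])
c=bot.read_camera("wrist");cv2.imwrite("pics/w1.png",c["frame"])
```

```text
2.1 [0.47701106 0.12208613 0.11083921] [[-0.055, 0.998, -0.001], [0.998, 0.055, -0.001], [-0.001, -0.001, -1.0]] 0.18730873652267296 [-0.44552653 -0.94648212  0.29289988]
```

View pics/w1.png

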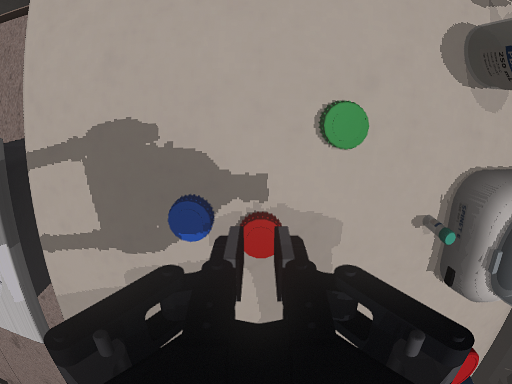

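Red is at (261,236), centred between the fingertips. Blue is at (191,218) and green at (346,125), both clear. I'll lower behind red and start the sweep.

Request:
drive_tool(deltas=[{"hand": 0.19, "offset": [0.1, 0, -4], "angular": [0, 0, 0]}, {"hand": 0.19, "offset": [0.1, 0, -8], "angular": [0, 0, 0]}, {"hand": 0.19, "offset": [0.1, 0, -10], "angular": [0, 0, 0]}, {"hand": 0.19, "offset": [0.1, 0, -10.5], "angular": [0, 0, 0]}, {"hand": 0.19, "offset": [0.1, -0.5, -10.5], "angular": [0, 0, 0]}, {"hand": 0.19, "offset": [0.2, -1.2, -10.5], "angular": [0, 0, 0]}, {"hand": 0.19, "offset": [0.2, -2, -10.5], "angular": [0, 0, 0]}, {"hand": 0.19, "offset": [0.3, -3, -10.5], "angular": [0, 0, 0]}])

```text
time: 3.15
tool_pos: [0.481, 0.0915, 0.0069]
tcp_rot: [2.16, 2.28, 0.001]
wrist_force: [-0.5, -0.1, 0.4]
width: 0.182
```

Run:
```python
from workcell import bot
from h import *
s=bot.read_state();print(s["time"],s["tool_pos"],s["wrist_force"])
c=bot.read_camera("wrist");cv2.imwrite("pics/w2.png",c["frame"])
for n in ("top","scene"): print({k:[x for x in v if x[2][0]<.6 and x[2][1]>-.4] for k,v in caps(bot.read_camera(n),.016).items()})
```

```text
3.15 [0.48098217 0.09145946 0.00692417] [-0.52080366 -0.08870085  0.37577549]
{'red': [], 'blue': [([252.7, 245.1], 49, [0.4096, 0.0898])], 'green': [([222.3, 201.2], 104, [0.5466, 0.1804])]}
{'red': [], 'blue': [([292.9, 255.9], 197, [0.4159, 0.0887])], 'green': [([224.9, 239.0], 172, [0.544, 0.18])]}
```

View pics/w2.png

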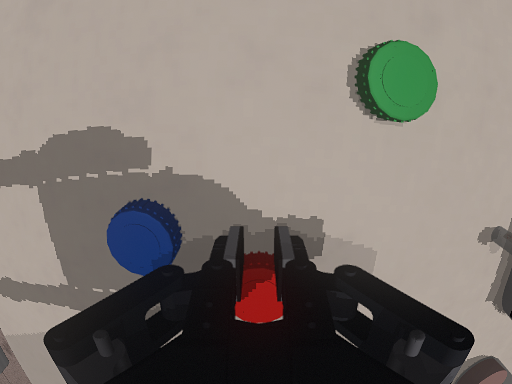

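Request:
drive_tool(deltas=[{"hand": 0.19, "offset": [0.1, -1.2, 0], "angular": [0, 0, 0]}, {"hand": 0.19, "offset": [0.1, -2.5, 0], "angular": [0, 0, 0]}, {"hand": 0.19, "offset": [0.2, -3.8, 0], "angular": [0, 0, 0]}, {"hand": 0.19, "offset": [0.3, -5.1, 0], "angular": [0, 0, 0]}, {"hand": 0.19, "offset": [0.3, -6.4, 0], "angular": [0, 0, 0]}, {"hand": 0.19, "offset": [0.4, -7.7, 0], "angular": [0, 0, 0]}, {"hand": 0.19, "offset": [0.5, -9, 0], "angular": [0, 0, 0]}, {"hand": 0.19, "offset": [0.5, -10.2, 0], "angular": [0, 0, 0]}])

```text
time: 4.3
tool_pos: [0.4856, -0.0109, 0.0063]
tcp_rot: [2.161, 2.28, 0.0]
wrist_force: [-0.8, 0.1, 0.6]
width: 0.188
```

```bash
cat > chk.py <<'E'
from workcell import bot
from h import *
s=bot.read_state();print(s["time"],s["tool_pos"],s["wrist_force"])
for n in ("top","scene"): print(n,{k:[x for x in v if x[2][0]<.6 and x[2][1]>-.4] for k,v in caps(bot.read_camera(n),.016).items()})
E
python3 chk.py
```

```text
4.3 [ 0.48563086 -0.01086851  0.00629529] [-0.79309107  0.05035803  0.57153903]
top {'red': [], 'blue': [([252.7, 242.4], 118, [0.4178, 0.0899])], 'green': [([222.4, 201.6], 112, [0.5454, 0.1802])]}
scene {'red': [], 'blue': [([292.6, 256.0], 201, [0.416, 0.0893])], 'green': [([224.8, 238.9], 170, [0.5442, 0.1801])]}
```

```bash
cat >> chk.py <<'E'
import sys
c=bot.read_camera("wrist")
for k,v in caps(c).items(): print("wrist",k,[x[:2] for x in v])
h=cv2.cvtColor(c["frame"],cv2.COLOR_BGR2HSV);r=h[200:340,225:295]
for k,a,b in(("red",0,6),("blue",105,125),("green",60,85)):
    p=np.argwhere(cv2.inRange(r,(a,120,60),(b,255,255)));print(k,len(p),p.mean(0)[::-1]+[225,200] if len(p) else "")
E
python3 chk.py|tail -6
python3 - <<'E'
from h import *
h=cv2.cvtColor(cv2.imread("pics/w2.png"),cv2.COLOR_BGR2HSV)[200:340,225:295]
p=np.argwhere(cv2.inRange(h,(0,120,60),(6,255,255)));print(len(p),p.mean(0)[::-1]+[225,200])
E
```

```text
wrist red []
wrist blue []
wrist green []
red 2415 [258.59006211 292.69068323]
blue 0 
green 0 
2496 [258.67067308 290.22716346]
```

Red still shows at (259,293) in the wrist view, essentially where it was before the push, so it's seated between the fingertips. I'll continue into the bay.

Request:
drive_tool(deltas=[{"hand": 0.19, "offset": [0.1, -1.2, 0], "angular": [0, 0, 0]}, {"hand": 0.19, "offset": [0.1, -2.5, 0], "angular": [0, 0, 0]}, {"hand": 0.19, "offset": [0.2, -3.8, 0], "angular": [0, 0, 0]}, {"hand": 0.19, "offset": [0.3, -5.1, 0], "angular": [0, 0, 0]}, {"hand": 0.19, "offset": [0.3, -6.4, 0], "angular": [0, 0, 0]}, {"hand": 0.19, "offset": [0.4, -7.7, 0], "angular": [0, 0, 0]}, {"hand": 0.19, "offset": [0.5, -9, 0], "angular": [0, 0, 0]}, {"hand": 0.19, "offset": [0.5, -10.2, 0], "angular": [0, 0, 0]}])

```text
time: 5.55
tool_pos: [0.4907, -0.1129, 0.0063]
tcp_rot: [2.161, 2.28, 0.0]
wrist_force: [0.1, -0.0, 0.4]
width: 0.188
```

Request:
drive_tool(deltas=[{"hand": 0.19, "offset": [0.1, -1.2, 0], "angular": [0, 0, 0]}, {"hand": 0.19, "offset": [0.1, -2.5, 0], "angular": [0, 0, 0]}, {"hand": 0.19, "offset": [0.2, -3.8, 0], "angular": [0, 0, 0]}, {"hand": 0.19, "offset": [0.3, -5.1, 0], "angular": [0, 0, 0]}, {"hand": 0.19, "offset": [0.4, -6.4, 0], "angular": [0, 0, 0]}, {"hand": 0.19, "offset": [0.4, -7.5, 0], "angular": [0, 0, 0]}, {"hand": 0.19, "offset": [0.5, -8.4, 0], "angular": [0, 0, 0]}, {"hand": 0.19, "offset": [0.5, -9, 0], "angular": [0, 0, 0]}])

```text
time: 6.55
tool_pos: [0.4956, -0.2026, 0.0063]
tcp_rot: [2.161, 2.28, 0.0]
wrist_force: [0.1, 0.1, 0.3]
width: 0.188
```

```bash
python3 chk.py
```

```text
6.55 [ 0.49562927 -0.20256236  0.00629326] [0.08899085 0.13775451 0.2841829 ]
top {'red': [], 'blue': [([252.7, 242.4], 117, [0.4179, 0.0897])], 'green': [([222.4, 201.6], 112, [0.5454, 0.1802])]}
scene {'red': [], 'blue': [([292.7, 255.9], 199, [0.416, 0.0891])], 'green': [([224.8, 238.9], 169, [0.5443, 0.1801])]}
wrist red []
wrist blue []
wrist green []
red 2545 [258.52730845 290.99489194]
blue 0 
green 0
```

Request:
drive_tool(deltas=[{"hand": 0.19, "offset": [-0.1, 2, 0], "angular": [0, 0, 0]}, {"hand": 0.19, "offset": [-0.3, 4.5, 0], "angular": [0, 0, 0]}, {"hand": 0.19, "offset": [-0.3, 5.5, 5], "angular": [0, 0, 0]}, {"hand": 0.19, "offset": [-2, 11, 8], "angular": [0, 0, -2]}, {"hand": 0.19, "offset": [-4, 17, 8], "angular": [0, 0, -4.5]}, {"hand": 0.19, "offset": [-6, 22.5, 8], "angular": [0, 0, -4.5]}, {"hand": 0.19, "offset": [-7.5, 28, 8], "angular": [0, 0, -4.5]}, {"hand": 0.19, "offset": [-7.7, 33.7, 8], "angular": [0, 0, -4.5]}])

```text
time: 7.7
tool_pos: [0.4159, 0.1375, 0.0861]
tcp_rot: [-2.248, -2.194, 0.0]
wrist_force: [1.1, -0.3, 0.2]
width: 0.188
```

```bash
python3 chk.py
```

```text
7.7 [0.41585777 0.13746229 0.08610797] [ 1.13297037 -0.28519296  0.16237187]
top {'red': [([356.5, 213.4], 149, [0.4977, -0.2324])], 'blue': [], 'green': [([222.4, 201.6], 112, [0.5454, 0.1802])]}
scene {'red': [([371.0, 179.2], 167, [0.4937, -0.2315])], 'blue': [([292.8, 255.9], 197, [0.416, 0.0889])], 'green': [([224.9, 239.0], 172, [0.544, 0.18])]}
wrist red [([500.9, 372.4], 457)]
wrist blue []
wrist green [([508.2, 248.2], 58)]
red 0 
blue 1330 [259.10827068 254.45488722]
green 0
```

Red is in the bay at about (0.497, -0.232), as planned. Now blue.

Request:
drive_tool(deltas=[{"hand": 0.19, "offset": [0, 0, -3], "angular": [0, 0, 0]}, {"hand": 0.19, "offset": [0, 0, -6], "angular": [0, 0, 0]}, {"hand": 0.19, "offset": [0, 0, -8], "angular": [0, 0, 0]}, {"hand": 0.19, "offset": [0, -0.5, -8], "angular": [0, 0, 0]}, {"hand": 0.19, "offset": [0, -1.2, -8], "angular": [0, 0, 0]}, {"hand": 0.19, "offset": [0, -2, -8], "angular": [0, 0, 0]}, {"hand": 0.19, "offset": [0, -3, -8], "angular": [0, 0, 0]}, {"hand": 0.19, "offset": [0, -4.2, -8], "angular": [0, 0, 0]}])

```text
time: 8.85
tool_pos: [0.419, 0.0923, 0.0068]
tcp_rot: [2.249, 2.193, 0.001]
wrist_force: [-0.5, 0.2, -0.9]
width: 0.192
```

Request:
drive_tool(deltas=[{"hand": 0.19, "offset": [0, -1.2, 0], "angular": [0, 0, 0]}, {"hand": 0.19, "offset": [-0.1, -2.5, 0], "angular": [0, 0, 0]}, {"hand": 0.19, "offset": [-0.1, -3.8, 0], "angular": [0, 0, 0]}, {"hand": 0.19, "offset": [-0.1, -5.1, 0], "angular": [0, 0, 0]}, {"hand": 0.19, "offset": [-0.1, -6.4, 0], "angular": [0, 0, 0]}, {"hand": 0.19, "offset": [-0.2, -7.7, 0], "angular": [0, 0, 0]}, {"hand": 0.19, "offset": [-0.2, -9, 0], "angular": [0, 0, 0]}, {"hand": 0.19, "offset": [-0.2, -10.2, 0], "angular": [0, 0, 0]}])

```text
time: 9.85
tool_pos: [0.4165, -0.0098, 0.0063]
tcp_rot: [2.249, 2.193, 0.0]
wrist_force: [0.2, -0.1, -0.7]
width: 0.192
```

```bash
python3 chk.py
```

```text
9.85 [ 0.41649268 -0.00983857  0.00626887] [ 0.21062079 -0.06848978 -0.71036881]
top {'red': [([356.6, 213.5], 149, [0.4976, -0.2326])], 'blue': [], 'green': [([222.4, 201.6], 112, [0.5454, 0.1802])]}
scene {'red': [([371.0, 179.1], 164, [0.494, -0.2316])], 'blue': [], 'green': [([224.9, 238.9], 171, [0.5441, 0.18])]}
wrist red []
wrist blue []
wrist green []
red 0 
blue 2060 [258.69417476 297.47135922]
green 0
```

Request:
drive_tool(deltas=[{"hand": 0.19, "offset": [0, -1.2, 0], "angular": [0, 0, 0]}, {"hand": 0.19, "offset": [-0.1, -2.5, 0], "angular": [0, 0, 0]}, {"hand": 0.19, "offset": [-0.1, -3.8, 0], "angular": [0, 0, 0]}, {"hand": 0.19, "offset": [-0.1, -5.1, 0], "angular": [0, 0, 0]}, {"hand": 0.19, "offset": [-0.1, -6.4, 0], "angular": [0, 0, 0]}, {"hand": 0.19, "offset": [-0.2, -7.7, 0], "angular": [0, 0, 0]}, {"hand": 0.19, "offset": [-0.2, -9, 0], "angular": [0, 0, 0]}, {"hand": 0.19, "offset": [-0.2, -10.2, 0], "angular": [0, 0, 0]}])

```text
time: 11.0
tool_pos: [0.4145, -0.1119, 0.0063]
tcp_rot: [2.249, 2.193, 0.0]
wrist_force: [0.6, -0.1, 0.2]
width: 0.188
```

Request:
drive_tool(deltas=[{"hand": 0.19, "offset": [0, -1.2, 0], "angular": [0, 0, 0]}, {"hand": 0.19, "offset": [-0.1, -2.5, 0], "angular": [0, 0, 0]}, {"hand": 0.19, "offset": [-0.1, -3.8, 0], "angular": [0, 0, 0]}, {"hand": 0.19, "offset": [-0.1, -5.1, 0], "angular": [0, 0, 0]}, {"hand": 0.19, "offset": [-0.2, -6.4, 0], "angular": [0, 0, 0]}, {"hand": 0.19, "offset": [-0.2, -7.6, 0], "angular": [0, 0, 0]}, {"hand": 0.19, "offset": [-0.2, -8.6, 0], "angular": [0, 0, 0]}, {"hand": 0.19, "offset": [-0.2, -9.2, 0], "angular": [0, 0, 0]}])

```text
time: 12.0
tool_pos: [0.4126, -0.2036, 0.0063]
tcp_rot: [2.25, 2.193, 0.0]
wrist_force: [0.3, 0.9, 0.4]
width: 0.195
```

```bash
python3 chk.py
```

```text
12.0 [ 0.41256117 -0.20364274  0.00630279] [0.34094986 0.8756112  0.43410705]
top {'red': [([356.5, 213.4], 148, [0.4977, -0.2325])], 'blue': [], 'green': [([222.4, 201.6], 112, [0.5454, 0.1802])]}
scene {'red': [([369.4, 178.3], 112, [0.4986, -0.2308])], 'blue': [], 'green': [([224.8, 238.9], 169, [0.5443, 0.1801])]}
wrist red []
wrist blue []
wrist green []
red 0 
blue 2564 [258.57371295 291.04641186]
green 0
```

Request:
drive_tool(deltas=[{"hand": 0.19, "offset": [0, 2, 0], "angular": [0, 0, 0]}, {"hand": 0.19, "offset": [0.1, 4.5, 0], "angular": [0, 0, 0]}, {"hand": 0.19, "offset": [0.2, 5.5, 5], "angular": [0, 0, 0]}, {"hand": 0.19, "offset": [2, 11, 8], "angular": [0, 0, -4]}, {"hand": 0.19, "offset": [4, 16.5, 8], "angular": [0, 0, -8]}, {"hand": 0.19, "offset": [6, 22, 8], "angular": [0, 0, -12]}, {"hand": 0.19, "offset": [8.5, 27.5, 8], "angular": [0, 0, -12]}, {"hand": 0.19, "offset": [11, 33, 8], "angular": [0, 0, -12]}])

```text
time: 13.15
tool_pos: [0.5227, 0.1294, 0.0864]
tcp_rot: [2.465, 1.948, 0.0]
wrist_force: [1.4, -1.1, 0.0]
width: 0.188
```

Request:
drive_tool(deltas=[{"hand": 0.19, "offset": [2.5, 5.5, 0], "angular": [0, 0, 0]}, {"hand": 0.19, "offset": [3.2, 9.8, 0], "angular": [0, 0, 0]}, {"hand": 0.19, "offset": [3.2, 9.8, 0], "angular": [0, 0, 0]}])

```text
time: 13.52
tool_pos: [0.5547, 0.2284, 0.0862]
tcp_rot: [-2.461, -1.952, -0.001]
wrist_force: [-0.4, -0.0, 0.5]
width: 0.192
```

```bash
python3 chk.py
```

```text
13.525 [0.55467216 0.22844505 0.08623195] [-0.43967736 -0.01157211  0.4776411 ]
top {'red': [([356.5, 213.5], 150, [0.4976, -0.2325])], 'blue': [([358.1, 241.3], 154, [0.4125, -0.2329])], 'green': [([222.4, 201.5], 113, [0.5455, 0.1803])]}
scene {'red': [([371.0, 179.2], 167, [0.4937, -0.2315])], 'blue': [([397.0, 196.6], 161, [0.4103, -0.2357])], 'green': [([225.0, 238.9], 170, [0.544, 0.1798])]}
wrist red [([237.4, 48.0], 202)]
wrist blue []
wrist green []
red 0 
blue 0 
green 1161 [258.89664083 251.36003445]
```

Request:
drive_tool(deltas=[{"hand": 0.19, "offset": [0, 0, -3], "angular": [0, 0, 0]}, {"hand": 0.19, "offset": [0, 0, -6], "angular": [0, 0, 0]}, {"hand": 0.19, "offset": [0, 0, -8], "angular": [0, 0, 0]}, {"hand": 0.19, "offset": [-0.1, -0.5, -8], "angular": [0, 0, 0]}, {"hand": 0.19, "offset": [-0.3, -1.3, -8], "angular": [0, 0, 0]}, {"hand": 0.19, "offset": [-0.5, -2.1, -8], "angular": [0, 0, 0]}, {"hand": 0.19, "offset": [-0.7, -3, -8], "angular": [0, 0, 0]}, {"hand": 0.19, "offset": [-1, -4.2, -8], "angular": [0, 0, 0]}])

```text
time: 14.68
tool_pos: [0.5448, 0.1825, 0.0069]
tcp_rot: [2.465, 1.946, 0.002]
wrist_force: [0.9, -0.3, 0.3]
width: 0.189
```

Request:
drive_tool(deltas=[{"hand": 0.19, "offset": [-0.3, -1.3, 0], "angular": [0, 0, 0]}, {"hand": 0.19, "offset": [-0.6, -2.6, 0], "angular": [0, 0, 0]}, {"hand": 0.19, "offset": [-0.9, -3.9, 0], "angular": [0, 0, 0]}, {"hand": 0.19, "offset": [-1.2, -5.2, 0], "angular": [0, 0, 0]}, {"hand": 0.19, "offset": [-1.5, -6.5, 0], "angular": [0, 0, 0]}, {"hand": 0.19, "offset": [-1.8, -7.8, 0], "angular": [0, 0, 0]}, {"hand": 0.19, "offset": [-2.1, -9.1, 0], "angular": [0, 0, 0]}, {"hand": 0.19, "offset": [-2.4, -10.3, 0], "angular": [0, 0, 0]}])

```text
time: 15.68
tool_pos: [0.5203, 0.0792, 0.0063]
tcp_rot: [-2.466, -1.946, 0.0]
wrist_force: [-0.7, -0.1, 0.7]
width: 0.192
```

```bash
python3 chk.py
```

```text
15.675 [0.52029108 0.07917961 0.00627008] [-0.73152418 -0.1468445   0.7260939 ]
top {'red': [([356.5, 213.5], 150, [0.4976, -0.2325])], 'blue': [([358.2, 241.3], 153, [0.4125, -0.2331])], 'green': []}
scene {'red': [([371.0, 179.0], 162, [0.4943, -0.2319])], 'blue': [([397.0, 196.5], 160, [0.4104, -0.2357])], 'green': []}
wrist red []
wrist blue []
wrist green []
red 0 
blue 0 
green 1850 [258.95405405 299.08756757]
```

Green is seated too, at (259,299) in the wrist view. What's left is (-6.2, -25.6) cm.

Request:
drive_tool(deltas=[{"hand": 0.19, "offset": [-0.3, -1.3, 0], "angular": [0, 0, 0]}, {"hand": 0.19, "offset": [-0.6, -2.6, 0], "angular": [0, 0, 0]}, {"hand": 0.19, "offset": [-0.9, -3.9, 0], "angular": [0, 0, 0]}, {"hand": 0.19, "offset": [-1.2, -5.2, 0], "angular": [0, 0, 0]}, {"hand": 0.19, "offset": [-1.5, -6.5, 0], "angular": [0, 0, 0]}, {"hand": 0.19, "offset": [-1.8, -7.8, 0], "angular": [0, 0, 0]}, {"hand": 0.19, "offset": [-2.1, -9.1, 0], "angular": [0, 0, 0]}, {"hand": 0.19, "offset": [-2.4, -10.3, 0], "angular": [0, 0, 0]}])

```text
time: 16.82
tool_pos: [0.4963, -0.0239, 0.0063]
tcp_rot: [-2.466, -1.946, -0.0]
wrist_force: [0.6, 0.6, 0.1]
width: 0.191
```

Request:
drive_tool(deltas=[{"hand": 0.19, "offset": [-0.3, -1.3, 0], "angular": [0, 0, 0]}, {"hand": 0.19, "offset": [-0.6, -2.6, 0], "angular": [0, 0, 0]}, {"hand": 0.19, "offset": [-0.9, -3.9, 0], "angular": [0, 0, 0]}, {"hand": 0.19, "offset": [-1.2, -5.2, 0], "angular": [0, 0, 0]}, {"hand": 0.19, "offset": [-1.5, -6.5, 0], "angular": [0, 0, 0]}, {"hand": 0.19, "offset": [-1.8, -7.8, 0], "angular": [0, 0, 0]}, {"hand": 0.19, "offset": [-2.1, -9.1, 0], "angular": [0, 0, 0]}, {"hand": 0.19, "offset": [-2.4, -10.3, 0], "angular": [0, 0, 0]}])

```text
time: 17.82
tool_pos: [0.4723, -0.1269, 0.0063]
tcp_rot: [2.466, 1.946, 0.0]
wrist_force: [0.7, -0.2, -0.7]
width: 0.187
```

Request:
drive_tool(deltas=[{"hand": 0.19, "offset": [-0.3, -1.2, 0], "angular": [0, 0, 0]}, {"hand": 0.19, "offset": [-0.5, -2.3, 0], "angular": [0, 0, 0]}, {"hand": 0.19, "offset": [-0.7, -3.3, 0], "angular": [0, 0, 0]}, {"hand": 0.19, "offset": [-0.9, -4.2, 0], "angular": [0, 0, 0]}, {"hand": 0.19, "offset": [-1, -4.9, 0], "angular": [0, 0, 0]}, {"hand": 0.19, "offset": [-1, -4.9, 0], "angular": [0, 0, 0]}])

```text
time: 18.58
tool_pos: [0.4625, -0.1754, 0.0063]
tcp_rot: [2.467, 1.946, 0.0]
wrist_force: [0.1, 1.2, -1.3]
width: 0.191
```

Request:
drive_tool(deltas=[{"hand": 0.19, "offset": [0.3, 1.5, 0], "angular": [0, 0, 0]}, {"hand": 0.19, "offset": [1, 4, 0], "angular": [0, 0, 0]}, {"hand": 0.19, "offset": [1.5, 6, 4], "angular": [0, 0, 0]}, {"hand": 0.19, "offset": [2, 11, 7], "angular": [0, 0, 0]}, {"hand": 0.19, "offset": [2, 16, 10], "angular": [0, 0, 0]}, {"hand": 0.19, "offset": [2, 21, 13], "angular": [0, 0, 0]}, {"hand": 0.19, "offset": [2, 24, 15], "angular": [0, 0, 0]}, {"hand": 0.19, "offset": [2, 24, 15], "angular": [0, 0, 0]}])

```text
time: 19.58
tool_pos: [0.4836, 0.068, 0.1583]
tcp_rot: [2.46, 1.951, 0.006]
wrist_force: [0.3, -0.8, -0.1]
width: 0.195
```

```bash
python3 chk.py
python3 - <<'E'
from workcell import bot
from h import *
c=bot.read_camera("top");cv2.imwrite("pics/top9.png",c["frame"])
cv2.imwrite("pics/end.png",np.hstack([cv2.resize(c["frame"][185:275,305:395],(400,400),interpolation=cv2.INTER_CUBIC),cv2.resize(c["frame"][120:280,130:290],(400,400))]))
B=np.array([.451,-.2176]);a=.115;M=np.array([[np.cos(a),np.sin(a)],[-np.sin(a),np.cos(a)]])
for k,v in caps(c,.016).items():
    for x in v:
        p=M@(np.array(x[2])-B)
        if abs(p).max()<.15: print(k,(p*1e3).round(1))
E
```

```text
19.575 [0.48356689 0.06802059 0.15834742] [ 0.26600575 -0.84426806 -0.08403637]
top {'red': [([356.5, 213.5], 150, [0.4976, -0.2325])], 'blue': [([358.2, 241.4], 151, [0.4124, -0.2333])], 'green': [([348.1, 227.1], 138, [0.4565, -0.2046])]}
scene {'red': [([371.0, 178.4], 144, [0.496, -0.2338])], 'blue': [([396.9, 196.2], 149, [0.4114, -0.2364])], 'green': [([375.6, 191.4], 133, [0.4545, -0.2071])]}
wrist red []
wrist blue []
wrist green []
red 0 
blue 0 
green 0 
red [ 44.8 -20.2]
blue [-40.1 -11.2]
green [ 7.  12.2]
```

View pics/end.png

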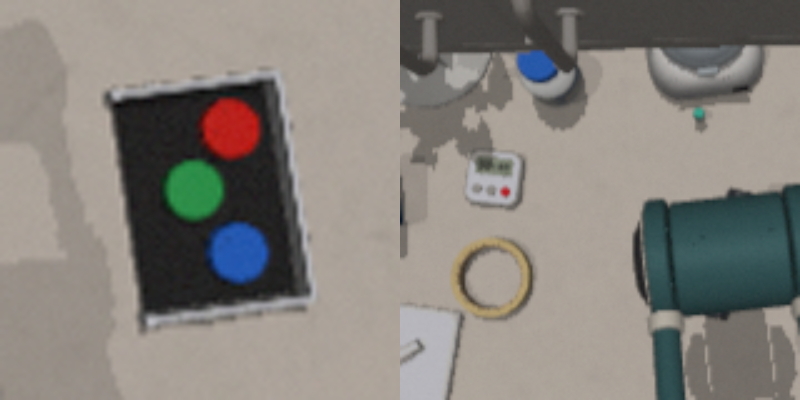

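The picture shows all three caps flat inside the bay, with clear black floor between green and the opening. The timer, tape, vial and bottle stand where they were.

```bash
python3 -c "
from workcell import bot
print(bot.finish_job())"
```

```text
the job is handed in; nothing more can be done
None
```

All three caps are lying flat and completely inside the bay, and I have handed the job in at about 20 s of the 72 s allowed. I swept them in the order red, blue, green, at about 0.1 m/s. Each cap sat against two nearly shut fingertips without being gripped.

- **Cap positions:** in the bay's frame (x, y) the last top view put red at (45, -20) mm, blue at (-40, -11) mm and green at (7, 12) mm. To be fully inside, a cap's centre must be within ±55 mm in x and ±35 mm in y, so the tightest margin is about 10 mm. The top and scene cameras agreed to about 4 mm.
- **Bystanders:** in the last picture the timer, tape, vial and bottle looked unmoved. The cup was outside that picture, so I did not look at it again at the end, but the arm never went near it.
- **Forces:** every wrist force reading, taken at the end of each move, stayed below about 2 N. The arm was clear of everything when I handed in.

No check failed.

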